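# Close and pin the drilling jig

### The job

Get the drilling jig ready: swing its steel leaf shut against the stop, then take the red-handled locking pin from its wooden block and push it down through the hole at the free end of the leaf into the jig, until its collar sits flush on the leaf. Let go of the pin and leave the other loose things where they are.

Things in the scene. Friction and masses are not known exactly. Their poses are not given: they have to be found in the camera images.
- jig: drilling jig bolted to the worktop: blue base plate 110 x 240 x 12 mm (its x, y, z; z up) with a hinge pillar near its +y end, a 44 x 44 mm steel pin block near its -y end (top at z = 44 mm), an aluminium workpiece between them and an upright stop post (14 mm thick, top at z = 60 mm, at x = +28, y = -45 mm). Origin: centre of the base's underside, on the worktop.
- leaf (a joint): angle of the leaf about the vertical hinge axis, rad: 0 = shut against the stop (leaf lies along the jig's y axis over the pin block), grows to at most 1.1 as the free end swings out to the jig's -x side. Stays where it is left; light friction. The leaf is a level steel bar 40 mm wide, 208 mm long, 10 mm thick, underside 45 mm and top 55 mm above the worktop.
- jig_hinge (a point): point on the hinge axis of the leaf, at the height of the leaf's top (55 mm above the worktop); a bolt head 24 mm wide, 7 mm high stands here.
- leaf_handle (a point): grip point of the leaf's handle: an upright black round post 16 mm in diameter and 42 mm high standing on the leaf, 88 mm from the hinge axis. The point is on the post's axis, 24 mm above the leaf's top; it moves with the leaf.
- leaf_hole (a point): centre of the 14.5 mm round hole through the leaf near its free end, at the leaf's top face, 165 mm from the hinge axis; moves with the leaf. A brass drill bush between hinge and handle is not this hole.
- jig_pin_hole (a point): where the leaf's hole lies once the leaf is shut: on the vertical axis of the 14.5 mm hole in the jig's pin block, at the height of the shut leaf's top face (55 mm above the worktop). The hole in the pin block goes from 44 mm down to 12 mm above the worktop.
- pin: locking pin, 80 mm long, upright: steel shank 12 mm in diameter and 40 mm long (lowest 8 mm tapered to 6 mm), then a steel collar 24 mm in diameter and 4 mm thick, then a red round handle 20 mm in diameter and 36 mm long. Origin: centre of the foot; z runs up along the pin to the handle, so the handle spans z = 44 to 80 mm. Weighs about 60 g.
- pin_collar (a point): centre of the underside of the pin's collar, on the pin's axis, 40 mm above its foot.
- pin_block: light wooden storage block 50 x 50 x 46 mm, fixed to the worktop, with a vertical 14.5 mm through hole at its centre; at the start the pin hangs in it with its collar on the block's top. Origin: centre of its underside.
- grease_tin: bystander: flat blue tin with a pale lid, 75 mm in diameter, 38 mm high. Origin: centre of its underside.
- tape_measure: bystander: yellow and black tape measure, 36 x 82 x 62 mm, standing. Origin: centre of its underside.
- wrench: bystander: steel combination wrench lying flat, 30 x 182 x 8 mm (long along its y). Origin: centre of its underside.

How it is judged:
On the way, in this order (a step that is already met when the one before it is completed fails the run):
1. the leaf is swung shut against its stop (value of joint leaf below 0.03 rad), for 0.2 s.
2. the pin is through the leaf and the jig's hole, collar down on the leaf (horizontal distance between pin_collar and jig_pin_hole below 0.004 m and z of pin_collar in the frame of jig_pin_hole below 0.003 m and angle between pin's own z axis and vertical below 0.08 rad), for 0.2 s.
At the end, for the whole second after the job is handed in: The leaf is shut (within 0.03 rad of its stop) and the pin stands at rest, upright within 0.08 rad, in the leaf and the jig's hole (axis within 4 mm), with its collar on the leaf's top (within 3 mm) (all of step 2 and value of joint leaf below 0.03 rad and z of pin_collar in the frame of jig_pin_hole above -0.003 m and linear speed of pin below 0.02 m/s); the robot touches nothing.
It fails at once if the grease tin was moved by more than 30 mm (distance of grease_tin from where it was at the start of the episode above 0.03 m).
It fails at once if the tape measure was moved by more than 30 mm (distance of tape_measure from where it was at the start of the episode above 0.03 m).
It fails at once if the wrench was moved by more than 30 mm (distance of wrench from where it was at the start of the episode above 0.03 m).
It also fails if it takes over 56 s, if anything falls off the work surface, if the arm or the gripper's body presses on something with over 40 N, if the wrist force passes 120 N, or if a joint passes its speed limit or range.

### The arm

A 6-joint arm with a two-finger parallel gripper is mounted at the origin on the work surface; the furniture and walls round the work are solid. World frame = base frame: x ahead of the robot, y to its left, z up, the work surface at z = 0. Lengths are in m, angles in rad, forces in N, time in s.
With the tool pointing down it reaches from about 0.425 to 1.125 m from the base axis. Payload 14.9 kg.
Tool frame: the origin (TCP) lies on the centre line of the jaws, within the pads' length; the fingertips stand 14 mm ahead of it and the grasp point (between the pads) lies 5 mm behind it; z points along the fingers, y is the line along which they close (so a half turn about z gives the same grasp; the last joint's range is limited). The gripper opens to 91 mm and grips with 3 to 60 N. Pads are 32 mm wide; open, the fingers measure 118 mm over their backs; the gripper's body (76 mm by 178 mm) begins 60 mm behind the grasp point.
Start: joints at [0.695, 0.379, 1.734, -0, 1.028, -0.033], TCP at [0.523, 0.466, 0.228] pointing down, gripper open.
Joint ranges: [-2.77, 2.77], [-0.74, 2.19], [0, 2.66], [-1.06, 4.2], [0.31, 2.87], [-3.08, 3.08]. Speed limits (rad/s): [1.89, 1.89, 2.39, 3.14, 3.14, 3.14].

### API

Orientations are given as a unit quaternion [x, y, z, w].
In Python, from bench import * gives the robot as it stands.
- The arm moves only by the tool step_arm, never from a script. Its argument "motion" is one flat list of numbers, 4 for each row, row after row: the shift along the world's x, y, z in m, then the turn about the world's z in degrees. In form: [tx, ty, tz, spin, tx, ty, tz, spin, ...]. A call has 1 to 5 rows; each row shifts and turns the commanded pose from where the row before left it; what a row does not reach is not made up. A row lasts 1/10 s, in which the tool goes at most 50 mm and 8.59 degrees, less where a joint would pass 70% of its speed; a pose out of reach is approached as far as the arm can. A call is refused whole if a number of a shift passes 0.05 or a number of a turn 8.59, either way. A call with a gripper value outside its range is refused whole. "gripper" is the finger opening in m, from 0 to 0.0912, set as the call begins (left out, the last holds). The fingers move at their own pace and stop on an object; "newtons" is the grip in N (left out, the last holds). Time passes only in rows, so rows that do not move let the fingers close. It gives the time, the measured TCP pose, the force, the opening and the grip force at its end, in the units of the state.
- observe(): the state, without advancing time (a new reading comes with each control period).
- grab_frame(name): name is "side" or "top"; returns the picture (420x560x3 uint8, blue, green, red); there is no depth.
- calibration(name): a dict with "K" (3x3 intrinsics, pixels), "k1" (the pictures are not rectified: a ray, as slopes to the right and down, at radius r is drawn at 1 + k1 r^2 times it, then the intrinsics apply), "view" (4x4, takes a point from world to camera coordinates). Camera axes: x right, y down, z forward; pixel columns grow to the right and rows downward; lengths in m; the calibration is good to about 2 mm. A picture is of the moment at which its call begins. calibration takes no time and is no camera call.
- finish_job(): hands the job in; it is judged then, once.
Trained networks look in the newest picture that a camera, given by its name, has taken for a name from the list of things; names that differ only in an ending like _2 or _b are one class to them, and where a whole thing is asked for, a point or a joint stands for the part that bears it (a point fixed in the world has none). Each returns a list of dicts, best first, with "p" (0 to 1); they miss things now and then, are a little off and sometimes report something else, mostly with a low value. They report only what shows in the picture. A call takes as long as a camera call.
- find_in(thing, camera): "extent" ([left, top, right, bottom] in pixels, round what is visible of it).
- regions_of(thing, camera): "pixels" (420x560 bool, what is visible of it) and "extent" ([left, top, right, bottom] in pixels, round what is visible of it).
- tip_of(thing, camera): "uv" ([column, row] in pixels: a listed point, or the origin of a listed thing).
The state is a dict: "t": time; "q": joint angles; "qd": joint speeds; "tau": joint torques, N m; "tcp_pos": TCP position; "eef_rot": TCP orientation; "wrist_force": force on the tool from outside, world axes, zero at the start; "moment": the same for the moment, N m; "width": finger opening in m; "gripper_force": force on a finger pad.
Only numpy, scipy, OpenCV 4.12 (cv2) and the standard library are available. Lean on these libraries where they do the work, as an engineer would, in place of code of your own. Each camera call takes 0.05 s, during which the arm holds its last target. There are 200 camera calls.

## Working session

There is one attempt and no reset: what is moved stays moved. The work goes in short steps, Python scripts to look and compute and a tool call to move; the robot and the scene stay as the last step left them, time stands still between calls to the robot, and variables do not carry over. Pictures are saved under pics/ and viewed, at most 10 in all, crops included, and the job is handed in when it is done.

Besides the shell and the picture viewer there is one more tool, called after "Request:" by a JSON object that holds its "fn" and its "kwargs", one argument or row to a line. step_arm: Moves the arm, as the interface text tells. Its arguments: {"type":"object","properties":{"motion":{"type":"array"},"gripper":{"type":"number"},"newtons":{"type":"number"}},"required":["motion"]}

```bash
mkdir -p pics; cat > h.py <<'E'
from bench import *
import numpy as np, cv2
def ray(cam,uv):
    c=calibration(cam);K=np.array(c["K"]);V=np.array(c["view"])
    d=np.array([(uv[0]-K[0,2])/K[0,0],(uv[1]-K[1,2])/K[1,1]]);s=d.copy()
    for _ in range(20): s=d/(1+c["k1"]*(s@s))
    R=V[:3,:3];o=-R.T@V[:3,3];return o,R.T@np.array([s[0],s[1],1])
def atz(cam,uv,z):
    o,d=ray(cam,uv);return o+d*(z-o[2])/d[2]
def tri(uvs):
    A=np.zeros((3,3));b=np.zeros(3);L=[]
    for c,uv in uvs:
        o,d=ray(c,uv);d=d/np.linalg.norm(d);P=np.eye(3)-np.outer(d,d);A+=P;b+=P@o;L.append((o,P))
    x=np.linalg.solve(A,b);return x,[round(float(np.linalg.norm(P@(x-o))),4) for o,P in L]
def proj(cam,p):
    c=calibration(cam);K=np.array(c["K"]);q=np.array(c["view"])@np.r_[p,1];s=q[:2]/q[2];s=s*(1+c["k1"]*(s@s))
    return K[:2,:2]@s+K[:2,2]
E
cat > a.py <<'E'
from h import *
np.set_printoptions(precision=4,suppress=True)
for c in("top","side"): cv2.imwrite(f"pics/{c}0.png",grab_frame(c)); 
Z={"jig_hinge":.055,"leaf_handle":.079,"leaf_hole":.055,"jig_pin_hole":.055,"pin":.006,"pin_collar":.046,"pin_block":0,"jig":0,"grease_tin":0,"tape_measure":0,"wrench":0}
for n,z in Z.items():
    u=[]
    for c in("top","side"):
        r=tip_of(n,c)
        for k in r[:2]: print(n,c,round(k["p"],2),np.array(k["uv"]),atz(c,k["uv"],z)[:2])
        if r:u.append((c,r[0]["uv"]))
    if len(u)==2: print("   tri",*tri(u))
s=observe();print(s["t"],s["tcp_pos"],s["eef_rot"],s["width"])
E
python3 a.py
```

```text
jig_hinge top 0.67 [136.2 182.3] [0.5943 0.4444]
jig_hinge side 0.86 [211.9 299.2] [0.5897 0.4417]
   tri [0.5914 0.4434 0.0568] [0.0024, 0.0024]
leaf_handle top 0.95 [160.9 195.8] [0.5551 0.3748]
leaf_handle side 0.58 [243.3 268. ] [0.5484 0.3625]
   tri [0.5493 0.3723 0.0871] [0.004, 0.004]
leaf_hole top 0.69 [195.4 214.7] [0.5138 0.2918]
leaf_hole side 0.84 [262.8 263.7] [0.5215 0.3073]
leaf_hole side 0.36 [340.6 190.9] [ 0.3888 -0.0796]
   tri [0.5203 0.294  0.0446] [0.0046, 0.0046]
jig_pin_hole top 0.93 [200.5 173.7] [0.6187 0.2836]
jig_pin_hole top 0.21 [234.7 232.3] [0.4713 0.1933]
jig_pin_hole side 0.89 [223.4 254.4] [0.6146 0.292 ]
   tri [0.6188 0.2841 0.0495] [0.0014, 0.0014]
pin top 0.52 [234.5 233. ] [0.4769 0.1975]
pin side 0.52 [293.4 256.6] [0.4737 0.1977]
   tri [0.4753 0.1974 0.006 ] [0.0015, 0.0015]
pin_collar top 0.54 [229.8 229.2] [0.4802 0.2063]
pin_collar side 0.61 [291.2 241.8] [0.4802 0.196 ]
   tri [0.4788 0.2057 0.0524] [0.0003, 0.0003]
pin_block top 0.83 [232.8 232.6] [0.4787 0.2023]
pin_block side 0.69 [290.6 259.7] [0.4794 0.2032]
pin_block side 0.2 [245.1 268.7] [0.5754 0.2609]
   tri [ 0.4792  0.2024 -0.0006] [0.0003, 0.0003]
jig top 0.66 [170.9 183.9] [0.6048 0.368 ]
jig side 0.7 [216.2 294.3] [0.6112 0.3632]
   tri [0.6067 0.3678 0.0037] [0.0027, 0.0027]
grease_tin top 0.81 [400.1 263.4] [ 0.4055 -0.2248]
grease_tin side 0.89 [341.2 188.3] [ 0.3941 -0.2105]
   tri [ 0.4005 -0.2264 -0.0072] [0.0057, 0.0057]
tape_measure top 0.58 [315.4 264.6] [ 0.3998 -0.0092]
tape_measure side 0.43 [334.7 219.8] [ 0.395  -0.0086]
tape_measure side 0.35 [219.9 295.4] [0.6023 0.365 ]
   tri [ 0.3974 -0.0092 -0.0002] [0.0024, 0.0024]
wrench top 0.71 [294.3 171.1] [0.644  0.0458]
wrench side 0.61 [245.1 215.5] [0.642 0.021]
   tri [0.6371 0.0461 0.0153] [0.0026, 0.0026]
1.2 [0.5226 0.4658 0.2279] [ 0.4091  0.9125  0.     -0.    ] 0.09112138569729082
```

View pics/top0.png

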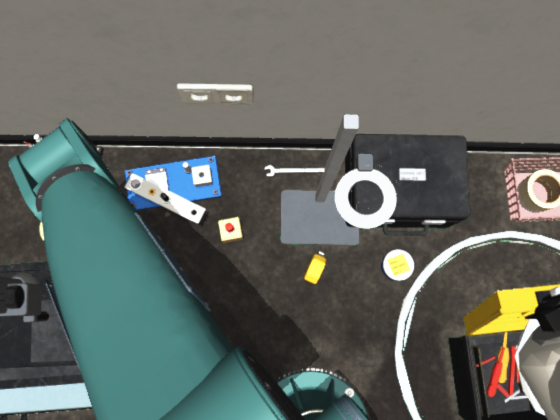

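View pics/side0.png

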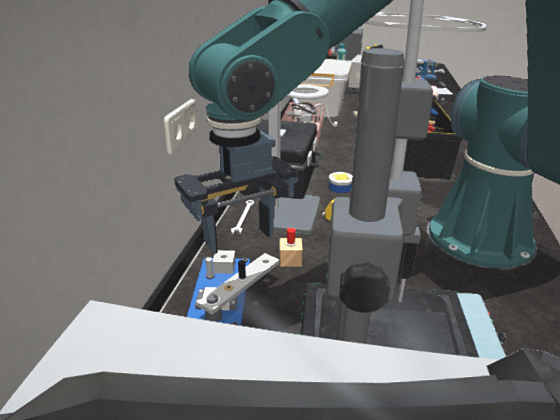

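The pictures agree with the networks. In the top view the leaf runs from the hinge at (136,183) to about (205,213), with the handle at (163,195). The wooden block with the pin is at (230,230), and the stop post is near (186,165). The tape, tin and wrench lie well clear. The leaf is open by about 0.63 rad, so I'll grip its handle first.

Request:
{"fn": "step_arm", "kwargs": {
  "motion": [0.006,-0.0196,-0.016,-8,0.006,-0.0196,-0.016,-8,0.006,-0.0196,-0.016,-8,0.006,-0.0196,-0.016,-8,0.006,-0.0196,-0.016,-8],
  "gripper": 0.0912
}}

```text
t: 1.7
tcp_pos: [0.5528, 0.367, 0.1474]
eef_rot: [0.698, 0.716, 0.0, 0.0]
wrist_force: [0.7, 0.1, -0.0]
width: 0.0915
gripper_force: 0.0
```

Request:
{"fn": "step_arm", "kwargs": {
  "motion": [0,0,-0.02,0,0,0,-0.02,0,0,0,-0.015,0,0,0,-0.012,0,0,0,0,0]
}}

```text
t: 2.2
tcp_pos: [0.5518, 0.3675, 0.0794]
eef_rot: [0.696, 0.718, -0.001, -0.0]
wrist_force: [-0.3, 0.9, 0.4]
width: 0.0913
gripper_force: 0.0
```

```bash
python3 - <<'E'
from h import *
im=[grab_frame("top")[130:270,90:290],grab_frame("side")[180:320,170:370]]
cv2.imwrite("pics/g1.png",cv2.resize(np.vstack(im),None,fx=2.1,fy=2.1,interpolation=2))
s=observe();print(s["tcp_pos"],s["wrist_force"])
E
```

```text
[0.55272419 0.36803062 0.08125222] [-0.10996361  0.49786621  0.63634939]
```

View pics/g1.png

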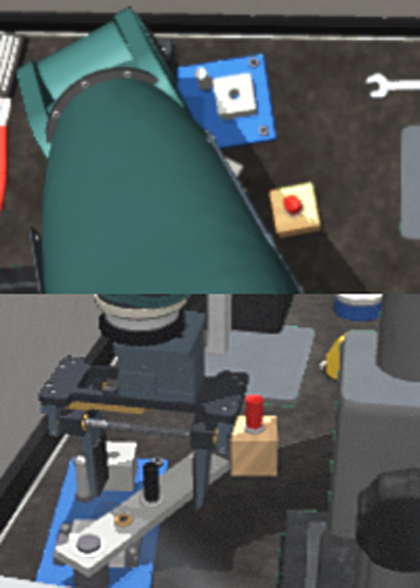

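The side crop shows the black handle (crop 152,483) standing between the open fingers, which are clear of the leaf. Next I close on it.

Request:
{"fn": "step_arm", "kwargs": {
  "motion": [0,0,0,0,0,0,0,0,0,0,0,0,0,0,0,0,0,0,0,0],
  "gripper": 0.0,
  "newtons": 12
}}

```text
t: 2.8
tcp_pos: [0.5526, 0.3678, 0.0811]
eef_rot: [0.696, 0.718, 0.0, 0.0]
wrist_force: [-0.7, 0.4, 0.2]
width: 0.054
gripper_force: 0.0
```

Request:
{"fn": "step_arm", "kwargs": {
  "motion": [0,0,0,0,0,0,0,0,0,0,0,0,0,0,0,0,0,0,0,0]
}}

```text
t: 3.3
tcp_pos: [0.5524, 0.3676, 0.0808]
eef_rot: [0.696, 0.718, -0.0, -0.0]
wrist_force: [-1.1, -0.5, 1.9]
width: 0.0153
gripper_force: 12.0
```

Request:
{"fn": "step_arm", "kwargs": {
  "motion": [0.0052,-0.0024,0,0,0.0052,-0.0022,0,0,0.0053,-0.0017,0,0,0.0053,-0.0014,0,0,0.0055,-0.001,0,0]
}}

```text
t: 3.8
tcp_pos: [0.5795, 0.3586, 0.0808]
eef_rot: [0.697, 0.718, -0.0, -0.0]
wrist_force: [-4.9, -2.2, 2.1]
width: 0.0159
gripper_force: 12.0
```

Request:
{"fn": "step_arm", "kwargs": {
  "motion": [0.0055,-0.0007,0,0,0.0055,-0.0003,0,0,0.0055,0,0,0,0.0055,0.0003,0,0,0.003,0.0003,0,0]
}}

```text
t: 4.3
tcp_pos: [0.6046, 0.3587, 0.0809]
eef_rot: [0.696, 0.718, 0.0, 0.0]
wrist_force: [-4.1, -3.4, 0.2]
width: 0.0156
gripper_force: 12.0
```

Nearly shut. I'll creep in until the stop shows up in the force.

Request:
{"fn": "step_arm", "kwargs": {
  "motion": [0.0015,0.0002,0,0,0.0015,0.0002,0,0,0,0,0,0]
}}

```text
t: 4.6
tcp_pos: [0.6047, 0.3586, 0.0807]
eef_rot: [0.697, 0.718, -0.003, -0.001]
wrist_force: [-19.4, -5.0, 13.4]
width: 0.0153
gripper_force: 12.0
```

Request:
{"fn": "step_arm", "kwargs": {
  "motion": [0.0015,0.0002,0,0,0.001,0.0001,0,0,0,0,0,0]
}}

```text
t: 4.9
tcp_pos: [0.6067, 0.3587, 0.0806]
eef_rot: [0.696, 0.718, -0.003, -0.001]
wrist_force: [-24.2, -5.7, 16.6]
width: 0.0198
gripper_force: 12.0
```

Request:
{"fn": "step_arm", "kwargs": {
  "motion": [-0.0015,0,0,0,0,0,0,0,0,0,0,0]
}}

```text
t: 5.2
tcp_pos: [0.6051, 0.3587, 0.0805]
eef_rot: [0.696, 0.718, -0.003, -0.001]
wrist_force: [-23.9, -7.3, 16.5]
width: 0.0163
gripper_force: 12.0
```

Request:
{"fn": "step_arm", "kwargs": {
  "motion": [0,0,0,0,0,0,0,0,0,0,0,0,0,0,0,0],
  "gripper": 0.06
}}

```text
t: 5.6
tcp_pos: [0.6085, 0.3596, 0.0811]
eef_rot: [0.696, 0.718, 0.0, 0.0]
wrist_force: [-0.3, -0.1, -1.8]
width: 0.0456
gripper_force: 0.0
```

Request:
{"fn": "step_arm", "kwargs": {
  "motion": [0,0,0.03,0,0,0,0.04,0,-0.03,-0.035,0.03,0,-0.035,-0.035,0,0,-0.035,-0.035,0,0]
}}

```text
t: 6.1
tcp_pos: [0.5103, 0.2568, 0.1791]
eef_rot: [0.696, 0.718, 0.001, 0.0]
wrist_force: [0.5, -0.3, 0.5]
width: 0.0601
gripper_force: 0.0
```

```bash
python3 - <<'E'
from h import *
np.set_printoptions(precision=4,suppress=True)
t=grab_frame("top");s=grab_frame("side")
im=[t[130:270,90:290],s[180:320,170:370]]
cv2.imwrite("pics/g2.png",cv2.resize(np.vstack(im),None,fx=2.1,fy=2.1,interpolation=2))
for n,z in {"jig_hinge":.055,"leaf_handle":.079,"leaf_hole":.055,"jig_pin_hole":.055,"jig":0,"pin":.006,"pin_collar":.046,"pin_block":0}.items():
    u=[]
    for c in("top","side"):
        r=tip_of(n,c)
        for k in r[:1]: print(n,c,round(k["p"],2),np.array(k["uv"]),atz(c,k["uv"],z)[:2]);u.append((c,k["uv"]))
    if len(u)==2: print("   tri",*tri(u))
# red handle centroid
for c,I in(("top",t),("side",s)):
    for r in regions_of("pin",c)[:1]: print(c,r["p"],r["extent"],r["pixels"].sum())
    hsv=cv2.cvtColor(I,cv2.COLOR_BGR2HSV);m=((hsv[...,0]<8)|(hsv[...,0]>172))&(hsv[...,1]>150)&(hsv[...,2]>80)
    y,x=np.nonzero(m);
    k=(x>200)&(x<320)&(y>200)&(y<260);x,y=x[k],y[k];print("red",c,x.mean(),y.mean(),x.min(),x.max(),y.min(),y.max(),len(x), "center", tri([(c,(x.mean(),y.mean())),(c,(x.mean(),y.mean()))])[0] if 0 else atz(c,(x.mean(),y.mean()),.068 if c=="side" else .08))
print(observe()["tcp_pos"])
E
```

```text
jig_hinge top 0.95 [135.5 181.7] [0.5958 0.4463]
leaf_handle side 0.61 [219.  262.2] [0.6027 0.3541]
leaf_hole side 0.63 [222.5 251.7] [0.6198 0.2824]
jig_pin_hole side 0.9 [223.  254.3] [0.6156 0.2919]
jig side 0.63 [218.6 292.6] [0.6079 0.3567]
pin side 0.59 [291.4 257.8] [0.4775 0.2035]
pin_collar top 0.53 [402.  264.7] [ 0.398  -0.2183]
pin_collar side 0.65 [294.2 241.3] [0.4737 0.1924]
   tri [ 0.4891 -0.2888 -0.2676] [0.0622, 0.0622]
pin_block side 0.76 [287.2 260.7] [0.4865 0.2089]
top 0.54 [126.5, 167.2, 154.2, 210.4] 768<stdin>:17: RuntimeWarning: Mean of empty slice.
  ret = ret.dtype.type(ret / rcount)
Traceback (most recent call last):
ValueError: zero-size array to reduction operation minimum which has no identity
```

View pics/g2.png

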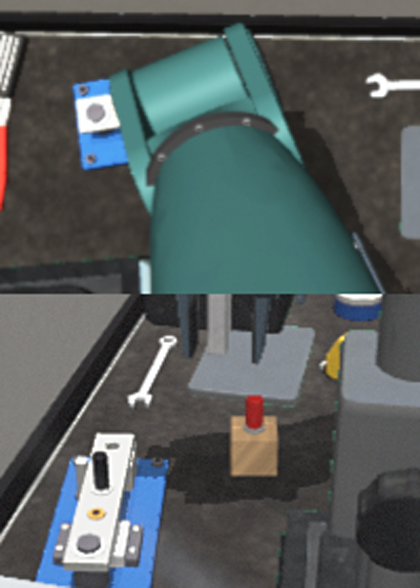

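The side crop shows the leaf shut along the jig, with the handle at crop (100,470), the leaf hole at (112,446) and the pin untouched in its block. The arm hides the pin in the top view, so I'll refine the pin and hole positions from the first picture pair.

```bash
python3 - <<'E'
from h import *
np.set_printoptions(precision=4,suppress=True)
t=cv2.imread("pics/top0.png");s=cv2.imread("pics/side0.png")
def red(I,box):
    l,tp,r,b=box;h=cv2.cvtColor(I[tp:b,l:r],cv2.COLOR_BGR2HSV);m=((h[...,0]<8)|(h[...,0]>172))&(h[...,1]>150)&(h[...,2]>60)
    y,x=np.nonzero(m);return x+l,y+tp
def model(cam,c,z0,z1,r):
    a=np.linspace(0,6.28,24);P=np.array([proj(cam,[c[0]+r*np.cos(k),c[1]+r*np.sin(k),z]) for k in a for z in(z0,z1)])
    h=cv2.convexHull(np.float32(P*16)).astype(int);m=np.zeros((420*4,560*4),np.uint8)
    cv2.fillPoly(m,[(h/4+1.5).astype(np.int32)],1);y,x=np.nonzero(m);return np.array([x.mean(),y.mean()])/4-.375
for cam,I,box in(("top",t,(215,215,250,245)),("side",s,(280,222,305,250))):
    x,y=red(I,box);m=np.array([x.mean(),y.mean()]);print(cam,m,x.min(),x.max(),y.min(),y.max(),len(x))
    from scipy.optimize import least_squares
    f=lambda c:model(cam,c,.050,.086,.010)-m
    print("  pin xy",least_squares(f,[.478,.203],diff_step=.01).x)
# pin block hole in top0
g=cv2.cvtColor(t,cv2.COLOR_BGR2GRAY)[162:188,188:216]
b=cv2.resize(g,None,fx=8,fy=8,interpolation=cv2.INTER_CUBIC)
print(g[4:22,4:24])
E
```

```text
top [229.0217 226.6522] 226 232 223 230 46
  pin xy [0.4825 0.206 ]
side [290.6121 234.9828] 287 295 228 243 116
  pin xy [0.4806 0.202 ]
[[158 170 177 187 202 208 222 236 241 248 250 253 254 254 254 254 250 201
  150 146]
 [211 235 240 248 253 253 254 254 254 254 254 254 254 254 254 254 254 214
  144 144]
 [249 254 254 254 254 254 254 254 254 254 254 254 254 254 254 254 254 214
  120 134]
 [250 254 254 254 254 254 254 254 254 254 254 254 254 254 254 254 254 228
  130 127]
 [249 254 254 254 254 254 254 254 254 254 254 254 254 254 254 254 254 238
  145 101]
 [249 254 254 254 254 254 254 253 250 247 250 253 254 254 254 254 254 242
  153  98]
 [248 254 254 254 254 254 253 236 193 165 177 215 252 254 254 254 254 249
  174 102]
 [240 254 254 254 254 254 246 176 111  97 104 163 244 254 254 254 254 252
  184 102]
 [224 253 254 254 254 253 228 134  93  89  95 132 236 253 254 254 254 254
  204 102]
 [222 253 254 254 254 254 235 142  94  89 111 149 230 253 254 254 254 254
  212 108]
 [218 252 254 254 254 254 250 198 124 113 149 209 250 254 255 255 255 254
  229 129]
 [197 251 254 254 254 254 254 247 217 214 228 249 254 255 255 255 255 255
  240 148]
 [177 251 254 254 254 255 255 254 254 254 254 254 255 255 255 255 255 255
  245 155]
 [173 250 254 255 255 255 255 255 255 255 255 255 255 255 255 255 255 255
  251 184]
 [164 242 254 255 255 255 255 255 255 255 255 255 255 255 255 255 255 255
  254 205]
 [157 227 253 255 255 255 255 255 255 255 255 254 254 254 254 253 253 253
  251 188]
 [157 224 253 254 255 254 254 254 253 253 253 252 246 229 217 213 187 155
  139 104]
 [155 213 250 253 253 252 246 229 214 188 156 142 130 115 110 109 103  96
   93  91]]
```

```bash
python3 - <<'E'
from h import *
np.set_printoptions(precision=4,suppress=True)
print(atz("top",(201.35,174.3),.044), observe()["tcp_pos"],observe()["t"])
I=cv2.imread("pics/top0.png").astype(int);g=255-I[166:180,194:210].min(2) 
g=np.clip(g-15,0,None);y,x=np.mgrid[166:180,194:210];w=g*((abs(x-201.3)<5)&(abs(y-174.3)<4.5));print((w*x).sum()/w.sum(),(w*y).sum()/w.sum())
E
```

```text
[0.6201 0.283  0.044 ] [0.5108 0.2576 0.1782] 7.05
201.0316852367688 174.31302228412255
```

Request:
{"fn": "step_arm", "kwargs": {
  "motion": [-0.0058,-0.0107,0,8.5,-0.0058,-0.0107,0,8.5,-0.0058,-0.0107,0,8.5,-0.0058,-0.0107,0,8.5,-0.0058,-0.0107,0,8.5]
}}

```text
t: 7.55
tcp_pos: [0.4816, 0.2036, 0.1783]
eef_rot: [0.386, 0.922, 0.0, 0.0]
wrist_force: [0.0, -0.6, -0.3]
width: 0.0603
gripper_force: 0.0
```

Request:
{"fn": "step_arm", "kwargs": {
  "motion": [0,0,-0.01,8.5,0,0,-0.01,8.5,0,0,-0.01,8.5,0,0,-0.01,8.5,0,0,-0.01,8.5]
}}

```text
t: 8.05
tcp_pos: [0.4818, 0.2041, 0.1279]
eef_rot: [0.026, 1.0, 0.0, 0.0]
wrist_force: [0.3, -0.2, -0.4]
width: 0.0597
gripper_force: 0.0
```

Request:
{"fn": "step_arm", "kwargs": {
  "motion": [0,0,-0.02,0,0,0,-0.02,0,0,0,-0.01,0,0,0,-0.01,0,0,0,0,0]
}}

```text
t: 8.55
tcp_pos: [0.4814, 0.2039, 0.0674]
eef_rot: [0.029, 1.0, -0.0, -0.001]
wrist_force: [0.5, 0.5, 0.5]
width: 0.0603
gripper_force: 0.0
```

Request:
{"fn": "step_arm", "kwargs": {
  "motion": [0,0,0,0,0,0,0,0,0,0,0,0,0,0,0,0,0,0,0,0],
  "gripper": 0.0,
  "newtons": 6
}}

```text
t: 9.05
tcp_pos: [0.4819, 0.2041, 0.0684]
eef_rot: [0.029, 1.0, 0.0, 0.0]
wrist_force: [-0.5, 1.0, 0.1]
width: 0.0231
gripper_force: 0.5
```

Request:
{"fn": "step_arm", "kwargs": {
  "motion": [0,0,0,0,0,0,0,0]
}}

```text
t: 9.25
tcp_pos: [0.4819, 0.2042, 0.0684]
eef_rot: [0.029, 1.0, 0.0, 0.0]
wrist_force: [0.1, 0.7, 2.2]
width: 0.02
gripper_force: 6.0
```

Request:
{"fn": "step_arm", "kwargs": {
  "motion": [0,0,0,0,0,0,0,0,0,0,0,-8.5,0,0,0,-8.5,0,0,0,-8.5],
  "gripper": 0.06
}}

```text
t: 9.75
tcp_pos: [0.4817, 0.204, 0.0681]
eef_rot: [0.252, 0.968, -0.0, -0.0]
wrist_force: [0.6, 1.1, -0.1]
width: 0.0568
gripper_force: 0.0
```

Request:
{"fn": "step_arm", "kwargs": {
  "motion": [0,0,0,-8.5,0,0,0,-8.5,0,0,0,-8.5,0,0,0,-8.5,0,0,0,-8.5]
}}

```text
t: 10.25
tcp_pos: [0.4817, 0.204, 0.0681]
eef_rot: [0.585, 0.811, -0.0, -0.0]
wrist_force: [-0.3, 0.5, -0.9]
width: 0.0599
gripper_force: 0.0
```

Request:
{"fn": "step_arm", "kwargs": {
  "motion": [0,0,0,-8.5,0,0,0,0,0,0,0,0,0,0,0,0,0,0,0,0],
  "gripper": 0.0,
  "newtons": 20
}}

```text
t: 10.75
tcp_pos: [0.4818, 0.204, 0.0682]
eef_rot: [0.641, 0.768, -0.0, 0.0]
wrist_force: [-1.4, -0.1, 0.3]
width: 0.0228
gripper_force: 0.4
```

Request:
{"fn": "step_arm", "kwargs": {
  "motion": [0,0,0,0,0,0,0,0,0,0,0,0,0,0,0,0]
}}

```text
t: 11.15
tcp_pos: [0.4816, 0.204, 0.0682]
eef_rot: [0.641, 0.767, -0.0, -0.0]
wrist_force: [-2.5, 0.1, 1.9]
width: 0.0196
gripper_force: 20.0
```

Request:
{"fn": "step_arm", "kwargs": {
  "motion": [0,0,0.01,0,0,0,0.02,0,0,0,0.025,0,0,0,0.025,0,0,0,0,0]
}}

```text
t: 11.65
tcp_pos: [0.4838, 0.2047, 0.1519]
eef_rot: [0.641, 0.767, 0.002, 0.001]
wrist_force: [0.0, 0.4, -1.0]
width: 0.0197
gripper_force: 20.0
```

Request:
{"fn": "step_arm", "kwargs": {
  "motion": [-0.004,-0.025,0,0,-0.004,-0.025,0,0,-0.004,-0.025,0,0,-0.004,-0.025,0,0,0,0,0,0]
}}

```text
t: 12.15
tcp_pos: [0.4651, 0.1021, 0.148]
eef_rot: [0.642, 0.767, -0.0, -0.0]
wrist_force: [-0.6, -0.6, -1.0]
width: 0.0197
gripper_force: 20.0
```

```bash
python3 - <<'E'
from h import *
np.set_printoptions(precision=4,suppress=True)
t=grab_frame("top");s=grab_frame("side")
cv2.imwrite("pics/t3.png",t);cv2.imwrite("pics/s3.png",s)
im=[t[140:240,100:240],s[210:310,180:320]]
cv2.imwrite("pics/g3.png",cv2.resize(np.hstack(im),None,fx=2.8,fy=2.8,interpolation=cv2.INTER_CUBIC))
for n,z in {"jig_hinge":.055,"leaf_handle":.079,"leaf_hole":.055,"jig_pin_hole":.055,"jig":0}.items():
    for c in("top","side"):
        for k in tip_of(n,c)[:1]: print(n,c,round(k["p"],2),np.array(k["uv"]),atz(c,k["uv"],z)[:2])
print(observe()["tcp_pos"])
E
```

```text
jig_hinge top 0.58 [135.3 181.1] [0.5974 0.4469]
jig_hinge side 0.94 [212.2 301.2] [0.5872 0.4472]
leaf_handle top 0.73 [199.8 171.7] [0.6174 0.282 ]
leaf_handle side 0.91 [221.  265.3] [0.5953 0.3635]
leaf_hole top 0.95 [203.  173.6] [0.6191 0.2773]
leaf_hole side 0.61 [223.5 253.2] [0.6158 0.2875]
jig_pin_hole top 0.98 [200.9 177.1] [0.6099 0.2822]
jig_pin_hole side 0.82 [222.2 255.2] [0.6162 0.2956]
jig top 0.56 [170.2 182.2] [0.6094 0.3701]
jig side 0.88 [217.9 295.4] [0.6065 0.3659]
[0.4658 0.1043 0.1482]
```

View pics/g3.png

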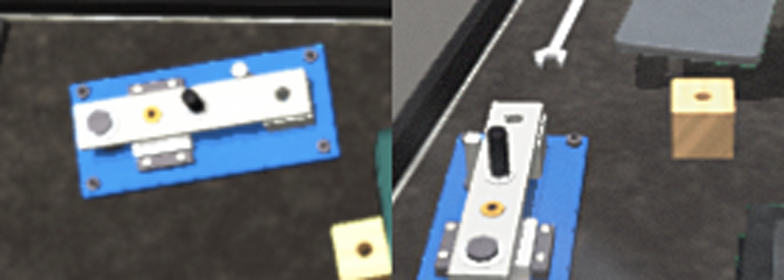

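In the top crop (left half) the leaf lies shut against the stop post at (239,70). The leaf hole is at (283,93) and the now empty wooden block's hole at (365,249). In the side crop those holes are at (513,118) and (703,96). I'll measure both holes the same way, to cancel the camera bias.

```bash
python3 - <<'E'
from h import *
np.set_printoptions(precision=4,suppress=True)
def dark(I,u,v,rx,ry):
    g=cv2.cvtColor(I,cv2.COLOR_BGR2GRAY).astype(float)
    y,x=np.mgrid[int(v)-ry:int(v)+ry+1,int(u)-rx:int(u)+rx+1];p=g[y,x]
    th=(p.min()+np.percentile(p,80))/2; bg=np.percentile(p,80);w=np.clip((bg-p)/(bg-p.min())-.25,0,None)
    n,l=cv2.connectedComponents((w>0).astype(np.uint8));k=np.unravel_index(p.argmin(),p.shape);w=w*(l==l[k])
    return np.array([(w*x).sum(),(w*y).sum()])/w.sum(),int((w>0).sum())
t=cv2.imread("pics/t3.png");s=cv2.imread("pics/s3.png")
for nm,z,a,b in(("leaf",.055,(201,173),(223.2,252)),("block",.046,(230.3,229),(291,244.4))):
    P=[]
    for c,I,uv,r in(("top",t,a,(5,4)),("side",s,b,(6,3))):
        m,n=dark(I,*uv,*r);P.append((c,m));print(nm,c,m,n,atz(c,m,z)[:2])
    print(tri(P))
for c,pts in (("top",((.6185,.2815,.055),(.4817,.2041,.046))),("side",((.6185,.2815,.055),(.4817,.2041,.046)))): print(c,[proj(c,p) for p in pts])
E
```

```text
leaf top [200.4837 173.1513] 26 [0.6202 0.2837]
leaf side [218.0094 255.    ] 4 [0.6255 0.2969]
(array([0.6261, 0.2857, 0.0462]), [0.0036, 0.0036])
block top [229.8108 228.7474] 26 [0.4813 0.2063]
block side [290.4367 244.0595] 14 [0.4801 0.2059]
(array([0.4807, 0.2062, 0.0463]), [0.0006, 0.0006])
top [array([201.3141, 173.8008]), array([230.7046, 228.6134])]
side [array([223.1721, 251.5586]), array([289.9153, 243.5746])]
```

```bash
python3 - <<'E'
from h import *
s=cv2.cvtColor(cv2.imread("pics/s3.png"),cv2.COLOR_BGR2GRAY).astype(float)
print(s[248:258,216:231].astype(int))
y,x=np.mgrid[249:256,219:229];p=s[249:256,219:229];w=np.clip(225-p,0,None)*((abs(x-223)<=4)&(abs(y-252)<=2))
m=(w*x).sum()/w.sum(),(w*y).sum()/w.sum();print(m,atz("side",m,.055))
print(proj("side",[.6185,.2835,.055]),proj("side",[.6205,.2815,.055]))
E
```

```text
[[255 248 245 246 246 247 245 246 246 246 246 246 247 246 246]
 [251 244 242 243 244 244 245 246 246 245 244 244 243 242 243]
 [248 242 242 245 246 245 243 243 227 239 243 245 243 241 243]
 [246 242 243 245 177 173 141 138 135 142 194 241 244 242 243]
 [246 243 245 245 190 110 108 121 120 112 153 244 244 242 244]
 [250 248 248 250 203 126 135 143 148 156 216 247 243 242 244]
 [230 224 229 255 254 240 238 241 251 251 248 245 243 242 245]
 [ 77  72  74 104 184 255 250 246 246 245 244 243 242 242 245]
 [ 38  40  38  35 110 255 249 244 243 243 243 242 242 243 244]
 [ 53  56  52  41  54 187 251 245 243 242 242 243 243 244 246]]
(np.float64(223.0), np.float64(251.98295454545453)) [0.61835698 0.28318575 0.055     ]
[222.89507973 252.05278982] [222.31585213 251.44822173]
```

Request:
{"fn": "step_arm", "kwargs": {
  "motion": [0.0307,0.0355,0,0,0.0307,0.0355,0,0,0.0307,0.0355,0,0,0.0307,0.0355,0,0,0.0307,0.0355,0,0]
}}

```text
t: 13.25
tcp_pos: [0.6203, 0.2832, 0.148]
eef_rot: [0.641, 0.767, -0.0, -0.0]
wrist_force: [-0.1, -0.8, 0.4]
width: 0.0198
gripper_force: 20.0
```

Request:
{"fn": "step_arm", "kwargs": {
  "motion": [0,0,-0.008,0,0,0,-0.006,0,0,0,0,0,0,0,0,0,0,0,0,0]
}}

```text
t: 13.75
tcp_pos: [0.6191, 0.2809, 0.1346]
eef_rot: [0.642, 0.767, 0.0, 0.0]
wrist_force: [-0.1, 0.2, 0.3]
width: 0.02
gripper_force: 20.0
```

```bash
python3 - <<'E'
from h import *
s=grab_frame("side");o=observe();print(o["tcp_pos"],o["wrist_force"],o["t"])
I=cv2.resize(s[180:290,170:290],None,fx=5,fy=5,interpolation=cv2.INTER_CUBIC)
cv2.imwrite("pics/g4.png",I)
p=o["tcp_pos"].copy() if hasattr(o["tcp_pos"],"copy") else np.array(o["tcp_pos"])
print("expected foot",proj("side",[p[0],p[1],p[2]-.062]),"hole",proj("side",[.6195,.282,.055]))
E
```

```text
[0.61922148 0.28105562 0.13470873] [-0.50875777  0.45444396 -0.82220117] 13.8
expected foot [222.47188008 244.75491069] hole [222.67454325 251.6267546 ]
```

View pics/g4.png

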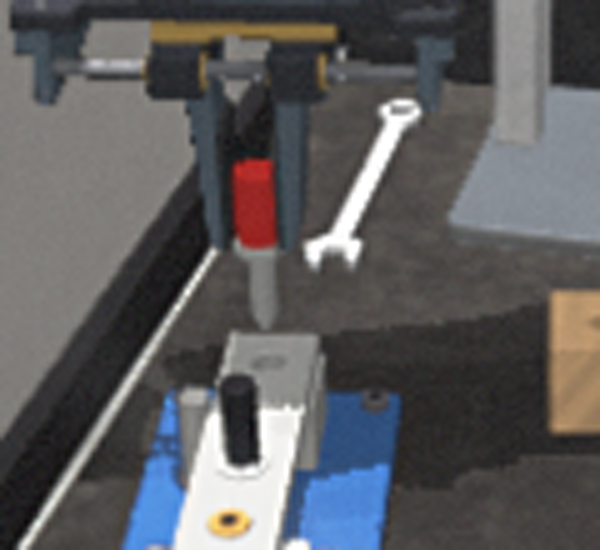

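The side crop shows the pin tip at (266,326), right above the leaf hole at (270,363). Allowing for the vertical's lean in the picture, the two line up within about 1 mm. Lowering with an eye on the force.

Request:
{"fn": "step_arm", "kwargs": {
  "motion": [0,0.0003,-0.008,0,0,0,-0.008,0,0,0,-0.006,0,0,0,-0.004,0,0,0,0,0]
}}

```text
t: 14.3
tcp_pos: [0.6189, 0.2817, 0.1072]
eef_rot: [0.641, 0.767, -0.001, -0.0]
wrist_force: [-0.8, -0.4, -0.7]
width: 0.0195
gripper_force: 20.0
```

Request:
{"fn": "step_arm", "kwargs": {
  "motion": [0,0,-0.005,0,0,0,-0.005,0,0,0,-0.005,0,0,0,0,0]
}}

```text
t: 14.7
tcp_pos: [0.6188, 0.2817, 0.0923]
eef_rot: [0.641, 0.767, -0.001, -0.0]
wrist_force: [-0.2, -0.0, -0.3]
width: 0.0196
gripper_force: 20.0
```

Request:
{"fn": "step_arm", "kwargs": {
  "motion": [0,0,-0.005,0,0,0,-0.004,0,0,0,-0.003,0,0,0,0,0]
}}

```text
t: 15.1
tcp_pos: [0.619, 0.2817, 0.0806]
eef_rot: [0.641, 0.767, -0.0, -0.0]
wrist_force: [-0.0, 0.6, -0.0]
width: 0.0194
gripper_force: 20.0
```

Request:
{"fn": "step_arm", "kwargs": {
  "motion": [0,0,-0.002,0,0,0,-0.0015,0,0,0,-0.001,0,0,0,0,0]
}}

```text
t: 15.5
tcp_pos: [0.6194, 0.2819, 0.0771]
eef_rot: [0.641, 0.767, 0.0, 0.0]
wrist_force: [-0.7, -1.2, 3.9]
width: 0.0197
gripper_force: 20.0
```

Request:
{"fn": "step_arm", "kwargs": {
  "motion": [0,0,-0.001,0,0,0,0,0]
}}

```text
t: 15.7
tcp_pos: [0.6194, 0.282, 0.0768]
eef_rot: [0.641, 0.767, -0.0, -0.0]
wrist_force: [-5.9, -1.3, 13.9]
width: 0.0197
gripper_force: 20.0
```

Request:
{"fn": "step_arm", "kwargs": {
  "motion": [0,0,0.0005,0,0,0,0,0,0,0,0,0,0,0,0,0],
  "gripper": 0.05
}}

```text
t: 16.1
tcp_pos: [0.6192, 0.2818, 0.076]
eef_rot: [0.641, 0.767, -0.0, -0.0]
wrist_force: [0.0, 0.4, -0.2]
width: 0.048
gripper_force: 0.0
```

Request:
{"fn": "step_arm", "kwargs": {
  "motion": [0,0,0.02,0,0,0,0.03,0,0,0,0.04,0,-0.02,-0.03,0.02,0,-0.03,-0.04,0,0]
}}

```text
t: 16.6
tcp_pos: [0.5715, 0.2127, 0.191]
eef_rot: [0.641, 0.768, 0.003, 0.002]
wrist_force: [0.2, -0.5, 0.2]
width: 0.0501
gripper_force: 0.0
```

Request:
{"fn": "step_arm", "kwargs": {
  "motion": [-0.03,-0.04,0,0,-0.03,-0.04,0,0,-0.03,-0.03,0,0,0,0,0,0]
}}

```text
t: 17.0
tcp_pos: [0.4761, 0.0994, 0.1869]
eef_rot: [0.642, 0.767, -0.0, -0.0]
wrist_force: [0.6, -1.1, 0.5]
width: 0.0501
gripper_force: 0.0
```

```bash
python3 - <<'E'
from h import *
t=grab_frame("top");s=grab_frame("side")
im=[t[140:240,100:240],s[210:310,180:320]]
cv2.imwrite("pics/g5.png",cv2.resize(np.hstack(im),None,fx=2.8,fy=2.8,interpolation=cv2.INTER_CUBIC))
for c in("top","side"):
    for k in tip_of("pin_collar",c)[:1]: print(c,k["p"],k["uv"],atz(c,k["uv"],.055),proj(c,[.6192,.2818,.055]))
o=observe();print(o["t"],o["tcp_pos"],o["width"])
E
```

```text
top 0.59 [202.8, 174.3] [0.61725488 0.27770588 0.055     ] [201.20678236 173.52985315]
side 0.6 [226.7, 253.6] [0.60839911 0.28745868 0.055     ] [222.83075553 251.59397547]
17.2 [0.48040381 0.10235808 0.18721834] 0.04987435899095806
```

View pics/g5.png

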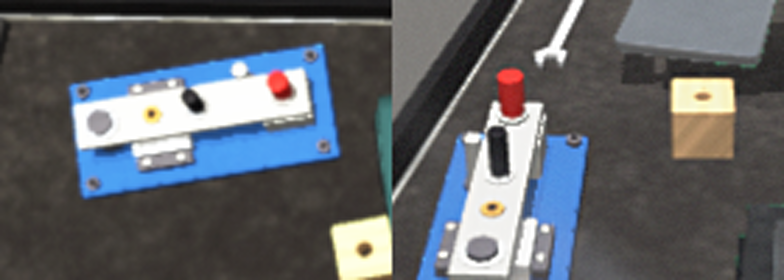

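The pin stands upright in the leaf hole with its collar on the leaf: its handle is at crop (280,85) in the top view and (511,92) in the side view. The leaf is still shut against the stop, and the arm is clear.

```bash
python3 -c "
from bench import *
print(finish_job())"
```

```text
the job is handed in; nothing more can be done
None
```

The leaf is shut against its stop, the locking pin is in with its collar seated on the leaf and released, the loose things weren't touched, and the job was handed in at about 17 s (no verdict was returned).

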